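# Jack up one side of an orbital shaker and hold it there

### The job

The heavy orbital shaker needs spare pads put under its two feet on the side with the yellow lift bracket: set the red lever jack with its domed saddle centred under that bracket, then pump the jack's handle smoothly down to its stop, so that this side rises off the bench. The jack has no latch, so finish while still holding the handle fully down with the shaker up. Raise it with the jack alone, never let it jump or drop, and leave the spare pads, the tip box and the bottle where they are.

Things in the scene. Friction and masses are not known exactly. Their poses are not given: they have to be found in the camera images.
- shaker_feet: Orbital shaker: white housing on a blue base, 360 mm along its x, 320 along its y, 110 high, flask clamps up to 185 high, 13 to 19 kg; it cannot slide. Origin on the bench under its centre; x to its back, y to its left side, z up; this pose stays put when the side is raised. The yellow lift bracket sticks out of the middle of its right side (-y).
- lift_pad (a point): Lift pad: underside of the yellow bracket (plate 60 mm along the shaker's side, 46 mm out from it, 10 thick, black ring on top). Origin: centre of the underside, 56 mm above the bench and 23 mm out from the housing. x runs along the side, y points into the shaker. Free space below; the shaker's base is 23 mm above the bench, its feet 145 mm to either side, so the jack's plate may go under it.
- shaker (a joint): Tip of the shaker about its two left feet, rad: 0 = on all four feet, grows as the bracket side rises. The pad lies 313 mm and the two nearer feet 260 mm from that hinge line: 0.03 rad lifts the pad 9.4 mm, the feet 7.8 mm. Takes about 55 to 75 N at the pad; falls back by its own weight.
- jack: Red lever jack, loose, 0.93 kg; this is its base, a plate 160 x 78 x 8 mm flat on the bench. Origin on the underside below the pivot; x points to the saddle end, z up. The plate runs from 55 mm ahead of the origin to 105 behind. Cheeks 48 mm apart over all, 54 high, carry the pivot. The handle rises over the tail (-x). May be slid by its handle (under 10 N, handle kept up) or lifted.
- saddle: The jack's saddle: steel dome on the lever's short front end, collar 36 mm wide. Origin: centre of the dome's ball, radius 16 mm, so its top is always 16 mm straight above. Handle up: 37 mm ahead of the pivot, 35 mm above the bench (top at 51, 5 below the lift pad). Handle fully down: 37 mm ahead, 51 mm above the bench.
- jack_pivot (a point): Pivot of the jack's lever, 43 mm above the bench, straight above the base's origin. The handle swings about this point, in the vertical plane through the base's x.
- jack_grip (a point): Middle of the orange grip on the handle, a round bar 25 mm across, grip 110 mm long; on the bar's axis, 240 mm from the pivot. Handle up: 204 mm behind the pivot (base's -x), 170 mm above the bench, bar rising away from the pivot at 32 degrees. Fully down: 238 mm behind, 76 mm above the bench, bar at 8 degrees. Nearer the pivot the bar is steel, 16 mm across.
- jack_handle (a joint): Handle of the jack, rad: 0 = up at its top stop, where a return spring holds it; grows as it is pushed down; 0.42 = down on its stop. The saddle meets the lift pad at about 0.13. Takes 2 to 4 N at the grip until then, 11 to 16 N with the shaker on it. No latch: it flies up when let go.
- spare_a: Loose spare pad for a foot: grey rubber disc with a blue dot, 48 mm across, 5 mm thick, lying on the bench; origin on its underside. Leave it.
- spare_b: A second such pad. Leave it.
- tip_box: Loose blue box of pipette tips, 85 x 122 mm and 64 mm high; origin at the centre of its underside. Leave it.
- reagent_bottle: Loose clear bottle with a blue cap, 60 mm across, 125 mm high; origin at the centre of its underside. Leave it.

How it is judged:
By the outcome, as a careful person would: the job done as asked, in the order asked, and still so for the second after the job is handed in, while the arm keeps its last pose, push and grip.
It also fails if it takes over 37 s, if anything falls off the work surface, if the arm or the gripper's body presses on something with over 40 N, if the wrist force passes 120 N, or if a joint passes its speed limit or range.

### The arm

A 6-joint arm with a two-finger parallel gripper is mounted at the origin on the work surface. World frame = base frame: x ahead of the robot, y to its left, z up, the work surface at z = 0. Lengths are in m, angles in rad, forces in N, time in s.
With the tool pointing down it reaches from about 0.425 to 1.125 m from the base axis. Payload 14.9 kg.
Tool frame: the origin (TCP) lies midway between the tips of the shut fingers; the grasp point (between the pads) lies 19 mm behind it; x points along the fingers, y is the direction in which the jaws open and shut, and the axes are right-handed (so a half turn about x gives the same grasp; the last joint's range is limited). The gripper opens to 91 mm and grips with 3 to 60 N. Pads are 32 mm wide; open, the fingers measure 118 mm over their backs; the gripper's body (76 mm by 178 mm) begins 60 mm behind the grasp point.
Start: joints at [1.171, 0.379, 1.734, -0, 1.028, -0.033], TCP at [0.251, 0.653, 0.214] pointing down, gripper open.
Joint ranges: [-2.77, 2.77], [-0.74, 2.19], [0, 2.66], [-1.06, 4.2], [0.31, 2.87], [-3.08, 3.08]. Speed limits (rad/s): [1.89, 1.89, 2.39, 3.14, 3.14, 3.14].

### API

Orientations are given as a unit quaternion [w, x, y, z].
In Python, from station import read_state, snapshot, calibration, hand_in, outline_of, mark_of gives the robot as it stands.
- The arm moves only by the shell command python3 -m inch 'ROWS'. ROWS is JSON, a list that holds one entry, the list of rows, each a list of 7 numbers: the closure, from 0 (fully open) to 1 (shut), then the shift along the tool's x, y, z in units of 30 mm (1.0 is 30 mm), then the turn, a rotation vector about the tool's x, y, z in units of 5 degrees (1.0 is 5 degrees). A call has 1 to 8 rows; each row is the pose to reach, as a shift and turn from the pose commanded when the call began, along the tool's axes at that moment; what a row does not reach only later rows make up. A row lasts 1/10 s, in which the tool goes at most 50 mm and 8.59 degrees, less where a joint would pass 70% of its speed; a pose out of reach is approached as far as the arm can. A call with a gripper value outside its range is refused whole. The fingers move at their own pace and stop on an object; the grip force is fixed at half the most. Time passes only in rows, so rows that repeat a pose let the fingers close. It gives the time, the measured TCP pose, the force and the opening at its end, in the units of the state.
- read_state(): the state, without advancing time (a new reading comes with each control period).
- snapshot(name): name is "side" or "top"; returns the picture (420x560x3 uint8, red, green, blue); there is no depth.
- calibration(name): a dict with "mtx" (3x3 intrinsics, pixels), "world_from_camera" (4x4, takes a point from camera to world coordinates). Camera axes: x right, y up, looking along -z (the intrinsics and any distortion apply to the point x, -y, -z); pixel columns grow to the right and rows downward; lengths in m; the calibration is good to about 2 mm. A picture is of the moment at which its call begins. calibration takes no time and is no camera call.
- hand_in(): hands the job in, once; it reports no verdict.
Trained networks look in the newest picture that a camera, given by its name, has taken for a name from the list of things; names that differ only in an ending like _2 or _b are one class to them, and where a whole thing is asked for, a point or a joint stands for the part that bears it (a point fixed in the world has none). Each returns a list of dicts, best first, with "confidence" (0 to 1); they miss things now and then, are a little off and sometimes report something else, mostly with a low value. They report only what shows in the picture. A call takes as long as a camera call.
- outline_of(query, camera): "pixels" (420x560 bool, what is visible of it) and "box" ([left, top, right, bottom] in pixels, round what is visible of it).
- mark_of(query, camera): "centre" ([row, column] in pixels: a listed point, or the origin of a listed thing).
The state is a dict: "t": time; "qpos": joint angles; "qd": joint speeds; "effort": joint torques, N m; "eef_pos": TCP position; "tool_rot": TCP orientation; "ft_force": force on the tool from outside, world axes, zero at the start; "moment": the same for the moment, N m; "width": finger opening in m.
Only numpy, scipy, OpenCV 4.12 (cv2) and the standard library are available. Lean on these libraries where they do the work, as an engineer would, in place of code of your own. Each camera call takes 0.05 s, during which the arm holds its last target. There are 200 camera calls.

## Working session

There is one attempt and no reset: what is moved stays moved. The work goes in short steps, Python scripts to look and compute and a shell command to move; the robot and the scene stay as the last step left them, time stands still between calls to the robot, and variables do not carry over. Pictures are saved under pics/ and viewed, about 8 in all and at most 12, crops included, and the job is handed in when it is done.

```bash
mkdir -p pics; cat > h.py <<'E'
import numpy as np,cv2
from station import *
def save(n,f):
    im=snapshot(n); cv2.imwrite('pics/'+f,im[:,:,::-1]); return im
def ray(n,rc):
    c=calibration(n);M=np.array(c['mtx']);T=np.array(c['world_from_camera'])
    d=np.linalg.inv(M)@[rc[1],rc[0],1]; d=np.array([d[0],-d[1],-d[2]])
    return T[:3,3],T[:3,:3]@d
def atz(n,rc,z):
    o,d=ray(n,rc); return o+d*(z-o[2])/d[2]
def proj(n,p):
    c=calibration(n);M=np.array(c['mtx']);T=np.linalg.inv(np.array(c['world_from_camera']))
    q=T[:3,:3]@p+T[:3,3]; u=M@[q[0],-q[1],-q[2]]; return u[1]/u[2],u[0]/u[2]
def tri(a,b):
    (o1,d1),(o2,d2)=ray('side',a),ray('top',b)
    s=np.linalg.lstsq(np.c_[d1,-d2],o2-o1,rcond=None)[0]
    p,q=o1+s[0]*d1,o2+s[1]*d2; return (p+q)/2,np.linalg.norm(p-q)
E
python3 - <<'E'
from h import *
np.set_printoptions(precision=4,suppress=True)
a=save('top','t1.png');b=save('side','s1.png')
for n in('top','side'):
    c=calibration(n);print(n,c.keys(),np.array(c['world_from_camera'])[:3,3])
Z=dict(shaker_feet=0,lift_pad=.056,jack=0,saddle=.035,jack_pivot=.043,jack_grip=.170,spare_a=0,tip_box=0,reagent_bottle=0)
for k,z in Z.items():
    m={n:mark_of(k,n) for n in('top','side')}
    for n in m:
        for r in m[n][:2]: print(k,n,np.round(r['centre'],1),round(r['confidence'],2),atz(n,r['centre'],z))
    if m['top'] and m['side']: print('  tri',*tri(m['side'][0]['centre'],m['top'][0]['centre']))
s=read_state();print(s['t'],s['eef_pos'],s['tool_rot'],s['ft_force'],s['width'])
E
```

```text
top dict_keys(['mtx', 'world_from_camera']) [0.3942 0.0817 1.3386]
side dict_keys(['mtx', 'world_from_camera']) [0.4882 0.8283 0.9148]
shaker_feet top [239.9 185.9] 0.7 [0.5752 0.3187 0.    ]
shaker_feet top [252.4 332.3] 0.66 [ 0.5489 -0.0689  0.    ]
shaker_feet side [329.9 277.8] 0.88 [0.5815 0.3177 0.    ]
  tri [0.5782 0.3185 0.0008] 0.006228438741241772
lift_pad top [231.9 252.7] 0.91 [0.5912 0.1401 0.056 ]
lift_pad side [224.8 238.5] 0.7 [0.7407 0.0495 0.056 ]
  tri [0.6415 0.1453 0.1618] 0.13300115713509283
jack top [249.1 333.3] 0.6 [ 0.5577 -0.0716  0.    ]
jack side [218.2 311.4] 0.97 [ 0.5487 -0.0666  0.    ]
  tri [ 0.5536 -0.0717 -0.0043] 0.00927754866010607
saddle top [252.8 315.4] 0.62 [ 0.5431 -0.0215  0.035 ]
saddle top [250.8 331.3] 0.46 [ 0.549  -0.0624  0.035 ]
saddle side [224.5 309.5] 0.62 [ 0.5486 -0.0065  0.035 ]
  tri [ 0.5475 -0.023   0.0172] 0.004677606893383153
jack_pivot top [252.5 326.9] 0.61 [ 0.5435 -0.0502  0.043 ]
jack_pivot side [212.8 313.7] 0.56 [ 0.542  -0.0473  0.043 ]
  tri [ 0.543  -0.0505  0.04  ] 0.0016234661145892852
jack_grip top [243.1 4
[... 235 characters left out ...]
[0.7582 0.0047 0.    ]
spare_a side [224.9 237.2] 0.66 [ 0.7609 -0.0002 -0.    ]
spare_a side [239.1 240.1] 0.58 [0.7391 0.0526 0.    ]
  tri [0.7409 0.0469 0.051 ] 0.009027226918307662
tip_box top [171.7 356.4] 0.91 [ 0.7707 -0.1353  0.    ]
tip_box side [191.8 243.7] 0.8 [ 0.7758 -0.1451  0.    ]
  tri [ 0.7702 -0.1337  0.0102] 0.004600143435372622
reagent_bottle top [179.9 401.2] 0.68 [ 0.75   -0.2569  0.    ]
reagent_bottle top [233.3 252.9] 0.47 [0.5961 0.142  0.    ]
reagent_bottle side [172.  257.9] 0.9 [ 0.752  -0.2496  0.    ]
  tri [ 0.7533 -0.2591 -0.0083] 0.002139119223384615
1.0 [0.251  0.6534 0.2139] [ 0.6952  0.1289  0.6953 -0.129 ] [-0.552   0.5006 -0.0845] 0.0908270953156341
```

View pics/t1.png

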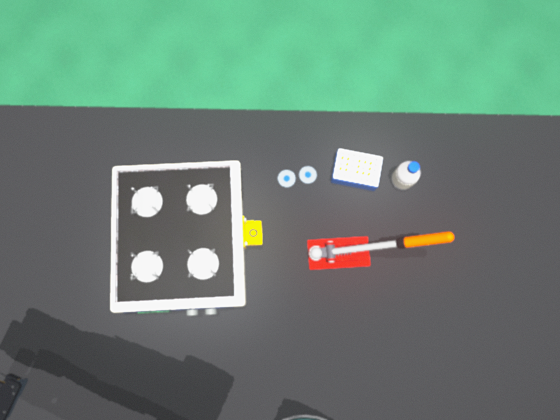

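View pics/s1.png

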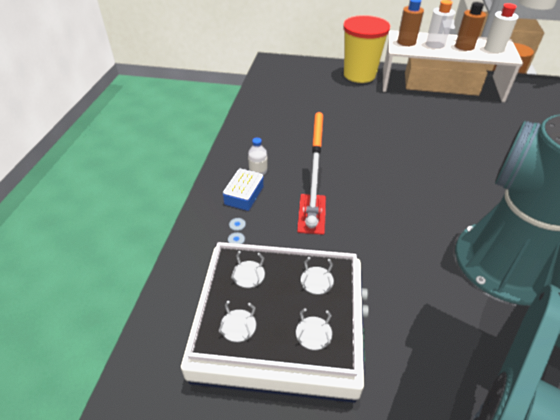

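The top view shows the shaker on the left, with its bracket at about (252,232). The jack's saddle is at (317,253) and its orange grip at (425,242). The jack is already nearly square to the bracket, and needs to go about 0.16 m in +y and 0.045 m in +x. I'll refine this by colour.

```bash
cat >> h.py <<'E'
def masks(im):
    h=cv2.cvtColor(im,cv2.COLOR_RGB2HSV); H,S,V=h[...,0],h[...,1],h[...,2]
    k=(S>150)&(V>90)
    return dict(yellow=k&(H>=24)&(H<36),orange=k&(H>8)&(H<22),red=k&((H<6)|(H>174)))
def blob(m):
    n,l,s,c=cv2.connectedComponentsWithStats(m.astype(np.uint8)); i=1+np.argmax(s[1:,4]); return l==i
def rect(im,key,z,n='top'):
    m=blob(masks(im)[key]); ys,xs=np.nonzero(m)
    P=np.array([atz(n,(r,c),z)[:2] for r,c in zip(ys,xs)]).astype(np.float32)
    (c,(w,h),_)=r=cv2.minAreaRect(P); b=cv2.boxPoints(r)
    e=[b[1]-b[0],b[2]-b[1]]; e=max(e,key=np.linalg.norm); a=np.degrees(np.arctan2(e[1],e[0]))%180
    return np.array(c),sorted((w,h)),a,P.mean(0)
E
python3 - <<'E'
from h import *
np.set_printoptions(precision=4,suppress=True)
im=cv2.imread('pics/t1.png')[:,:,::-1].copy()
for k,z in(('yellow',.066),('red',.008),('orange',.17)): print(k,*rect(im,k,z))
# shaker right top edge
g=im.min(2); m=blob((g>170)&(np.arange(560)[None]<260)); 
pts=[]
for r in range(170,300,5):
    if 212<r<252: continue
    c=np.nonzero(m[r])[0].max(); pts.append(atz('top',(r,c+.5),.11)[:2])
pts=np.array(pts); print('edge y=a x+b',np.polyfit(pts[:,0],pts[:,1],1),pts.mean(0))
cv2.imwrite('pics/c1.png',cv2.resize(im[180:300,220:470,::-1],None,fx=3,fy=3,interpolation=cv2.INTER_CUBIC))
R=lambda q:np.array([[1-2*(q[2]**2+q[3]**2),2*(q[1]*q[2]-q[0]*q[3]),2*(q[1]*q[3]+q[0]*q[2])],[2*(q[1]*q[2]+q[0]*q[3]),1-2*(q[1]**2+q[3]**2),2*(q[2]*q[3]-q[0]*q[1])],[2*(q[1]*q[3]-q[0]*q[2]),2*(q[2]*q[3]+q[0]*q[1]),1-2*(q[1]**2+q[2]**2)]])
print(R(read_state()['tool_rot']))
E
```

```text
yellow [0.5895 0.1415] [0.04566124454140663, 0.06153951585292816] 1.3438144 [0.5892 0.1407]
red [ 0.5262 -0.0856] [0.03929292783141136, 0.16058728098869324] 96.042885 [ 0.5253 -0.0938]
orange [ 0.5646 -0.273 ] [0.025960136204957962, 0.1180194690823555] 98.1694 [ 0.5641 -0.27  ]
edge y=a x+b [0.0685 0.1222] [0.5829 0.1621]
[[-0.      0.3586  0.9335]
 [-0.      0.9335 -0.3586]
 [-1.     -0.     -0.    ]]
```

View pics/c1.png

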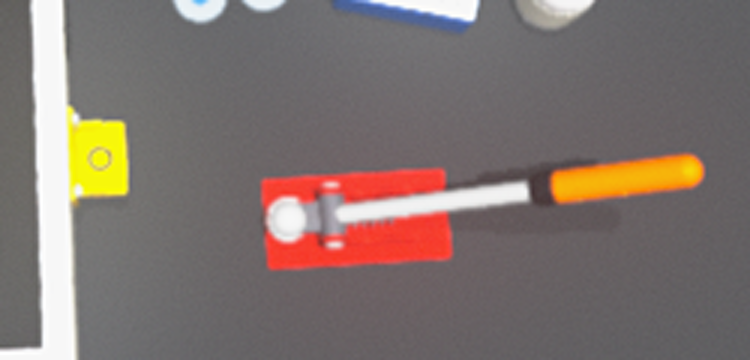

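```bash
python3 -m inch '[[[0,-3.9,-6.5,11.4,13.1,0,0],[0,-3.9,-6.5,11.4,13.1,0,0],[0,-3.9,-6.5,11.4,13.1,0,0],[0,-3.9,-6.5,11.4,13.1,0,0],[0,-3.9,-6.5,11.4,13.1,0,0],[0,-3.9,-6.5,11.4,13.1,0,0],[0,-3.9,-6.5,11.4,13.1,0,0],[0,-3.9,-6.5,11.4,13.1,0,0]]]'
cat >> h.py <<'E'
from scipy.spatial.transform import Rotation as Ro
def cur():
    s=read_state(); return np.array(s['eef_pos']),Ro.from_quat(np.roll(s['tool_rot'],-1))
def units(p,Rt=None):
    c,R=cur(); d=R.inv().apply(np.array(p)-c)/.03
    t=np.zeros(3) if Rt is None else (R.inv()*Rt).as_rotvec()/np.radians(5)
    return np.round(np.r_[d,t],2)
def down(yaw): # tool x down, tool y at yaw (deg)
    y=np.radians(yaw); return Ro.from_matrix(np.c_[[0,0,-1],[np.cos(y),np.sin(y),0],[np.sin(y),-np.cos(y),0]])
E
python3 - <<'E'
from h import *
np.set_printoptions(precision=4,suppress=True)
C=np.array([atz('top',(180+y/3,220+x/3),.008)[:2] for x,y in((263,180),(443,170),(452,258),(268,269))])
c=C.mean(0);d=(C[0]+C[3]-C[1]-C[2]);print('len',np.linalg.norm(d)/2);d/=np.linalg.norm(d);yaw=np.degrees(np.arctan2(d[1],d[0]))
print(c,yaw,'pivot',c+.025*d,'saddle',c+.062*d,'grip',c-.179*d)
print(atz('top',(252.7,316),.051))
print(cur()[0],units([*(c-.179*d),.27],down(yaw-90)))
E
```

```text
t: 1.8
eef_pos: [0.4948, 0.355, 0.3287]
tool_rot: [0.514, 0.486, 0.514, -0.486]
ft_force: [0.5, 1.1, -0.6]
width: 0.0912
len 0.15981790042502378
[ 0.5467 -0.0852] 94.32345646731498 pivot [ 0.5449 -0.0603] saddle [ 0.5421 -0.0234] grip [ 0.5602 -0.2637]
[ 0.5415 -0.0217  0.051 ]
[0.4948 0.355  0.3287] [ 1.95  1.04 20.71 -0.23 -0.   -0.  ]
```

```bash
python3 -m inch '[[[0,0,0.7,13,-0.2,0,0],[0,0,0.7,13,-0.2,0,0],[0,0,0.7,13,-0.2,0,0],[0,0,0.7,13,-0.2,0,0],[0,0,0.7,13,-0.2,0,0],[0,0,0.7,13,-0.2,0,0],[0,0,0.7,13,-0.2,0,0],[0,0,0.7,13,-0.2,0,0]]]'
python3 - <<'E'
from h import *
print(cur()[0],units([.5602,-.2637,.25],down(4)))
E
```

```text
t: 2.6
eef_pos: [0.5384, -0.0338, 0.3282]
tool_rot: [0.519, 0.48, 0.519, -0.48]
ft_force: [0.8, 0.8, 0.1]
width: 0.0914
[ 0.53839775 -0.0337526   0.32817325] [ 2.61  0.13  7.7   0.09  0.   -0.01]
```

```bash
python3 -m inch '[[[0,2.6,0.1,7.7,0.1,0,0],[0,2.6,0.1,7.7,0.1,0,0],[0,2.6,0.1,7.7,0.1,0,0],[0,2.6,0.1,7.7,0.1,0,0],[0,2.6,0.1,7.7,0.1,0,0],[0,2.6,0.1,7.7,0.1,0,0],[0,2.6,0.1,7.7,0.1,0,0]]]'
python3 - <<'E'
from h import *
print(cur()[0],units([.5602,-.2637,.151],down(4)))
im=save('top','t2.png'); im2=save('side','s2.png')
cv2.imwrite('pics/c2.png',np.hstack([cv2.resize(im[170:320,280:480,::-1],(400,300)),cv2.resize(im2[60:260,230:400,::-1],(340,300))]))
E
```

```text
t: 3.3
eef_pos: [0.5592, -0.2619, 0.2494]
tool_rot: [0.516, 0.483, 0.517, -0.483]
ft_force: [-0.7, 1.2, -0.4]
width: 0.0912
[ 0.55923592 -0.26190681  0.24941022] [ 3.28  0.03  0.06 -0.02 -0.01  0.01]
```

View pics/c2.png

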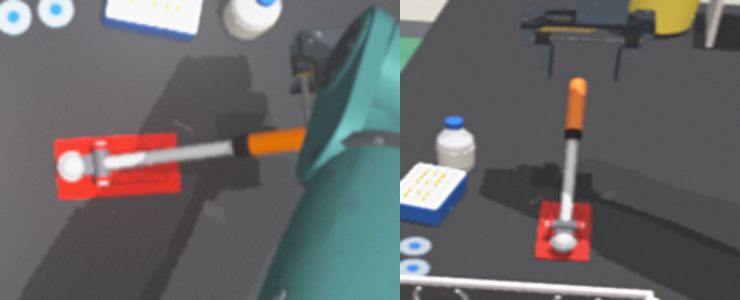

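The picture shows the open fingers straddling the orange grip: in the side crop they are at columns 548 and 618, with the bar at 577. I'll descend and close.

```bash
python3 -m inch '[[[0,1.2,0,0,0,0,0],[0,2.4,0,0.1,0,0,0],[0,3.1,0,0.1,0,0,0],[0,3.3,0,0.1,0,0,0],[0.4,3.3,0,0.1,0,0,0],[0.6,3.3,0,0.1,0,0,0],[0.7,3.3,0,0.1,0,0,0],[0.75,3.3,0,0.1,0,0,0]]]'
python3 -m inch '[[[0.85,0,0,0,0,0,0],[1,0,0,0,0,0,0],[1,0,0,0,0,0,0],[1,0,0,0,0,0,0],[1,0,0,0,0,0,0],[1,0,0,0,0,0,0]]]'
```

```text
t: 4.2
eef_pos: [0.5603, -0.2645, 0.1521]
tool_rot: [0.518, 0.482, 0.516, -0.482]
ft_force: [-0.1, -0.4, 0.2]
width: 0.062
t: 4.8
eef_pos: [0.5601, -0.2645, 0.151]
tool_rot: [0.517, 0.483, 0.517, -0.482]
ft_force: [2.1, -1.4, 0.4]
width: 0.0245
```

```bash
python3 -m inch '[[[1,0,0.02,-0.05,0,0,0],[1,0,0.06,-0.17,0,0,0],[1,0,0.13,-0.36,0,0,0],[1,0,0.21,-0.57,0,0,0],[1,0,0.29,-0.79,0,0,0],[1,0,0.36,-0.98,0,0,0],[1,0,0.42,-1.13,0,0,0],[1,0,0.44,-1.2,0,0,0]]]'
python3 - <<'E'
from h import *
np.set_printoptions(precision=4,suppress=True)
s=read_state();print(s['ft_force'],s['moment'])
im=save('top','t3.png');save('side','s3.png')
m=masks(im)['red'];m[:,:290]=0;m[:,400:]=0
ys,xs=np.nonzero(m);P=np.array([atz('top',p,.008)[:2] for p in zip(ys,xs)],np.float32);r=cv2.minAreaRect(P);print(r)
for n,z in(('top',.035),('side',.035)):
    for q in mark_of('saddle',n)[:2]: print(n,q['centre'],q['confidence'],atz(n,q['centre'],z))
E
```

```text
t: 5.6
eef_pos: [0.5705, -0.228, 0.1512]
tool_rot: [0.518, 0.481, 0.517, -0.482]
ft_force: [-1.4, -8.6, 2.9]
width: 0.0247
[-1.3878 -8.582   2.9067] [-1.47    0.5354  0.3823]
((0.554639995098114, -0.04768352210521698), (0.07885770499706268, 0.15991093218326569), 4.277515411376953)
top [241.3, 181.7] 0.29 [0.5667 0.3231 0.035 ]
side [233.5, 306.8] 0.6 [0.5516 0.0291 0.035 ]
side [225.2, 307.6] 0.51 [ 0.5535 -0.0028  0.035 ]
```

```bash
python3 -m inch '[[[1,-0.04,0.05,-0.1,0,0,0],[1,-0.04,0.15,-0.33,0,0,0],[1,-0.04,0.28,-0.63,0,0,0],[1,-0.04,0.43,-0.98,0,0,0],[1,-0.04,0.58,-1.33,0,0,0],[1,-0.04,0.73,-1.66,0,0,0],[1,-0.04,0.84,-1.92,0,0,0],[1,-0.04,0.9,-2.1,0,0,0]]]'
cat >> h.py <<'E'
def look(i,x0,x1):
    s=read_state();print(s['t'],np.round(s['ft_force'],1),np.round(s['moment'],2))
    im=save('top',f't{i}.png');save('side',f's{i}.png')
    m=masks(im)['red'];m[:,:x0]=0;m[:,x1:]=0
    ys,xs=np.nonzero(m);P=np.array([atz('top',p,.008)[:2] for p in zip(ys,xs)],np.float32);r=cv2.minAreaRect(P)
    b=cv2.boxPoints(r);e=max([b[1]-b[0],b[2]-b[1]],key=np.linalg.norm);e=e/np.linalg.norm(e)*np.sign(e[1])
    S=np.array(r[0])+.062*e;print('plate',r[0],r[1],'yaw',np.degrees(np.arctan2(e[1],e[0])),'saddle',S)
    p,R=cur();d=np.array([.590,.1408,0])-[*S,0];print('d',d,R.inv().apply(d)/.03,p)
E
python3 -c "
from h import *
look(4,260,400)"
```

```text
t: 6.6
eef_pos: [0.5929, -0.1624, 0.1519]
tool_rot: [0.517, 0.482, 0.517, -0.482]
ft_force: [-1.5, -5.5, -0.3]
width: 0.024
6.6 [-1.5 -5.5 -0.3] [-1.12  0.45  0.35]
plate (0.5771301984786987, 0.017189987003803253) (0.07878126949071884, 0.15957029163837433) yaw 94.38849 saddle [0.57238603 0.07900821]
d [0.01761397 0.06179179 0.        ] [ 6.95794170e-04  7.30082151e-01 -2.01349841e+00] [ 0.59265828 -0.16197924  0.15168317]
```

```bash
python3 -m inch '[[[1,0,0.04,-0.1,0,0,0],[1,0,0.12,-0.32,0,0,0],[1,0,0.23,-0.62,0,0,0],[1,0,0.36,-0.97,0,0,0],[1,0,0.49,-1.33,0,0,0],[1,0,0.6,-1.65,0,0,0],[1,0,0.69,-1.9,0,0,0],[1,0,0.73,-2.0,0,0,0]]]'
python3 - <<'E'
from h import *
look(5,240,400)
for n in('top','side'):
  for k,z in(('saddle',.035),('lift_pad',.056),('jack_pivot',.043)):
    for q in mark_of(k,n)[:1]: print(n,k,np.round(q['centre']),q['confidence'],atz(n,q['centre'],z))
a=cv2.imread('pics/t5.png');b=cv2.imread('pics/s5.png')
cv2.imwrite('pics/c5.png',np.hstack([cv2.resize(a[160:310,220:420],(400,300)),cv2.resize(b[80:280,210:400],(380,300))]))
E
```

```text
t: 7.5
eef_pos: [0.6107, -0.1012, 0.1521]
tool_rot: [0.517, 0.482, 0.517, -0.482]
ft_force: [-1.4, -5.9, -0.7]
width: 0.0243
7.5 [-1.4 -5.9 -0.7] [-1.28  0.41  0.35]
plate (0.5948420763015747, 0.07717238366603851) (0.07882742583751678, 0.1579970419406891) yaw 94.11296 saddle [0.59039524 0.13901271]
d [-0.00039524  0.00178729  0.        ] [ 2.56628583e-05 -8.99323880e-03 -6.03493120e-02] [ 0.61052927 -0.10114178  0.15189607]
top lift_pad [232. 252.] 0.65 [0.59017804 0.14105121 0.056     ]
top jack_pivot [231. 267.] 0.96 [0.59598484 0.10315771 0.043     ]
side lift_pad [224. 236.] 0.22 [0.7473604  0.04911261 0.056     ]
side jack_pivot [254. 287.] 0.66 [0.5936828  0.11651998 0.043     ]
```

View pics/c5.png

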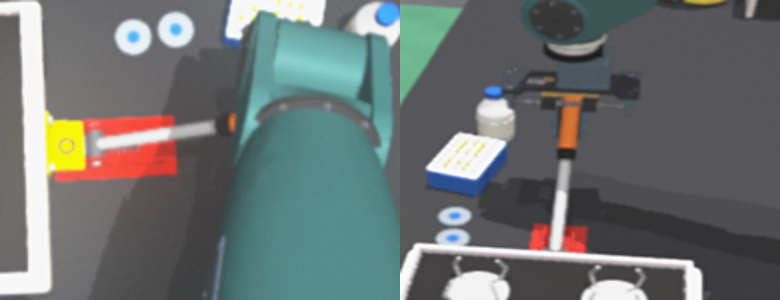

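The saddle is within about 1 mm of the pad centre: (0.590, 0.140) against (0.590, 0.141). The spares, box and bottle look untouched. Next I pump along the handle's arc, starting with a gentle approach to contact.

```bash
python3 -m inch '[[[1,0.07,0,0.04,0,0.12,0],[1,0.21,0,0.11,0,0.34,0],[1,0.34,0,0.17,0,0.57,0],[1,0.49,0,0.24,0,0.8,0],[1,0.63,0,0.3,0,1.03,0],[1,0.7,0,0.33,0,1.15,0],[1,0.77,0,0.36,0,1.26,0],[1,0.77,0,0.36,0,1.26,0]]]'
python3 - <<'E'
from h import *
look(6,240,400)
E
```

```text
t: 8.7
eef_pos: [0.6114, -0.1124, 0.1287]
tool_rot: [0.488, 0.508, 0.545, -0.455]
ft_force: [-2.9, 2.2, 0.6]
width: 0.0245
8.7 [-2.9  2.2  0.6] [0.06 0.54 0.42]
plate (0.5948996543884277, 0.07735683768987656) (0.07868591696023941, 0.15763743221759796) yaw 94.112976 saddle [0.59045281 0.13919716]
d [-0.00045281  0.00160284  0.        ] [ 0.00595999 -0.0113452  -0.05401963] [ 0.61142196 -0.11215355  0.12897386]
```

```bash
python3 -m inch '[[[1,0.03,0,0.02,0,0.06,0],[1,0.1,0,0.05,0,0.17,0],[1,0.21,0,0.11,0,0.34,0],[1,0.31,0,0.16,0,0.52,0],[1,0.41,0,0.2,0,0.69,0],[1,0.52,0,0.25,0,0.86,0],[1,0.62,0,0.3,0,1.03,0],[1,0.7,0,0.33,0,1.15,0]]]'
python3 - <<'E'
from h import *
look(7,240,400)
E
```

```text
t: 9.6
eef_pos: [0.612, -0.1192, 0.1074]
tool_rot: [0.459, 0.531, 0.569, -0.428]
ft_force: [-7.8, 7.8, 11.8]
width: 0.0245
9.6 [-7.8  7.8 11.8] [1.27 1.48 0.43]
plate (0.5947734117507935, 0.0770527720451355) (0.07877910882234573, 0.15835998952388763) yaw 94.21941 saddle [0.59021169 0.13888473]
d [-0.00021169  0.00191527  0.        ] [ 0.01355841 -0.00264274 -0.06272814] [ 0.61196955 -0.11931602  0.10711341]
```

```bash
python3 -m inch '[[[1,0.05,0,0.03,0,0.09,0],[1,0.14,0,0.07,0,0.23,0],[1,0.23,0,0.12,0,0.38,0],[1,0.33,0,0.17,0,0.55,0],[1,0.43,0,0.21,0,0.72,0],[1,0.54,0,0.26,0,0.89,0],[1,0.63,0,0.3,0,1.04,0],[1,0.7,0,0.33,0,1.15,0]]]'
python3 - <<'E'
from h import *
look(8,240,400)
s=read_state();print(s['qpos'],s['effort'])
print(Ro.from_quat(np.roll(s['tool_rot'],-1)).as_matrix())
a=cv2.imread('pics/t8.png');b=cv2.imread('pics/s8.png')
cv2.imwrite('pics/c8.png',np.hstack([cv2.resize(a[160:310,220:420],(400,300)),cv2.resize(b[80:280,210:400],(380,300))]))
E
```

```text
t: 10.5
eef_pos: [0.6128, -0.1242, 0.085]
tool_rot: [0.43, 0.552, 0.591, -0.401]
ft_force: [-4.3, 10.9, 13.6]
width: 0.0245
10.5 [-4.3 10.9 13.6] [1.83 0.82 0.54]
plate (0.5947133898735046, 0.07698783278465271) (0.07882712781429291, 0.15834657847881317) yaw 94.112816 saddle [0.59026671 0.13882817]
d [-0.00026671  0.00197183  0.        ] [ 0.02040854 -0.00433545 -0.06295935] [ 0.6127535  -0.12436596  0.08480528]
[-0.35885137  0.49413658  1.87791174  0.3566403   0.93422987 -0.66503329] [ -6.9535929  -69.87361908 -34.47491527  -0.54226784  -1.8416626
   0.14591418]
[[-2.08729285e-02  9.97618075e-01  6.57456971e-02]
 [ 3.07677617e-01  6.89782513e-02 -9.48987084e-01]
 [-9.51261691e-01  4.20339841e-04 -3.08384530e-01]]
```

View pics/c8.png

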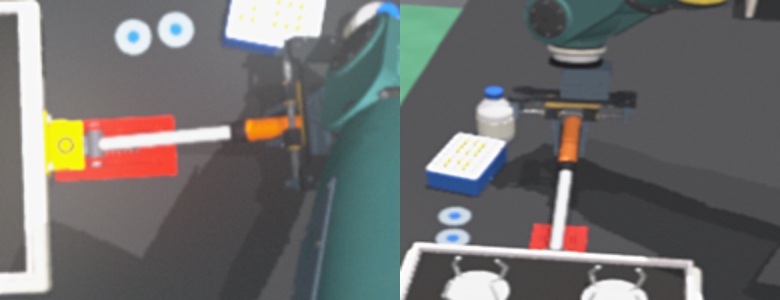

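```bash
python3 -m inch '[[[1,0.05,0,0.02,0,0.09,0],[1,0.14,0,0.06,0,0.23,0],[1,0.23,0,0.1,0,0.38,0],[1,0.33,0,0.15,0,0.55,0],[1,0.43,0,0.19,0,0.72,0],[1,0.53,0,0.23,0,0.87,0],[1,0.6,0,0.25,0,0.98,0],[1,0.65,0,0.27,0,1.06,0]]]'
python3 - <<'E'
from h import *
look(9,240,400)
R=cur()[1].as_matrix();print(np.arctan2(R[1,0],-R[2,0]))
E
```

```text
t: 11.4
eef_pos: [0.6133, -0.127, 0.0643]
tool_rot: [0.403, 0.57, 0.61, -0.375]
ft_force: [-5.5, 2.1, 16.4]
width: 0.0248
11.4 [-5.5  2.1 16.4] [0.85 1.01 0.73]
plate (0.5947251319885254, 0.07708505541086197) (0.07875033468008041, 0.15836767852306366) yaw 94.28248 saddle [0.59009536 0.13891195]
d [-9.53556411e-05  1.88804867e-03  0.00000000e+00] [ 0.02478302  0.00117979 -0.05792514] [ 0.61319741 -0.12708989  0.06408542]
0.40346769170070845
```

```bash
python3 -m inch '[[[1,0.04,0,0.02,0,0.07,0],[1,0.1,0,0.05,0,0.15,0],[1,0.15,0,0.07,0,0.24,0],[1,0.2,0,0.1,0,0.32,0],[1,0.24,0,0.11,0,0.38,0],[1,0.24,0,0.11,0,0.38,0]]]'
python3 - <<'E'
from h import *
p,R=cur();g=p-.019*R.as_matrix()[:,0];s=read_state();print(s['ft_force'],s['moment'],g,.5566-np.arctan2(g[2]-.043,np.hypot(g[0]-.593,g[1]-.103)))
E
```

```text
t: 12.1
eef_pos: [0.6138, -0.1274, 0.0569]
tool_rot: [0.393, 0.576, 0.616, -0.366]
ft_force: [-5.3, 1.9, 20.8]
width: 0.0242
[-5.26041712  1.92549482 20.77748814] [1.0824345  0.99403809 0.8372859 ] [ 0.61429855 -0.13546198  0.07414447] 0.4272386908669768
```

```bash
python3 -m inch '[[[1,0.03,0,0.01,0,0.03,0],[1,0.06,0,0.02,0,0.06,0],[1,0.09,0,0.03,0,0.1,0],[1,0.09,0,0.03,0,0.1,0],[1,0.09,0,0.03,0,0.1,0]]]'
python3 - <<'E'
from h import *
look(10,240,400)
p,R=cur();g=p-.019*R.as_matrix()[:,0];s=read_state();print(s['ft_force'],g,.5566-np.arctan2(g[2]-.043,np.hypot(g[0]-.593,g[1]-.103)))
a=cv2.imread('pics/t10.png');b=cv2.imread('pics/s10.png');a0=cv2.imread('pics/t1.png');b0=cv2.imread('pics/s1.png')
cv2.imwrite('pics/c10.png',np.vstack([np.hstack([cv2.resize(x[145:315,100:440],(400,200)),cv2.resize(y[110:410,170:400],(300,391))[:200]]) for x,y in((a0,b0),(a,b))]))
E
```

```text
t: 12.6
eef_pos: [0.6139, -0.1274, 0.0554]
tool_rot: [0.391, 0.578, 0.618, -0.363]
ft_force: [-12.5, -2.4, 36.7]
width: 0.0245
12.6 [-12.5  -2.4  36.7] [1.71 2.14 1.29]
plate (0.594700276851654, 0.07724818587303162) (0.07884890586137772, 0.15819381177425385) yaw 94.406746 saddle [0.58993642 0.13906489]
d [6.35838695e-05 1.73510687e-03 0.00000000e+00] [ 0.02484477  0.00614176 -0.05190968] [ 0.61390766 -0.12744598  0.05538064]
[-12.14486078  -2.4262122   38.07748171] [ 0.61443124 -0.13562693  0.07252118] 0.43400119893110506
```

View pics/c10.png

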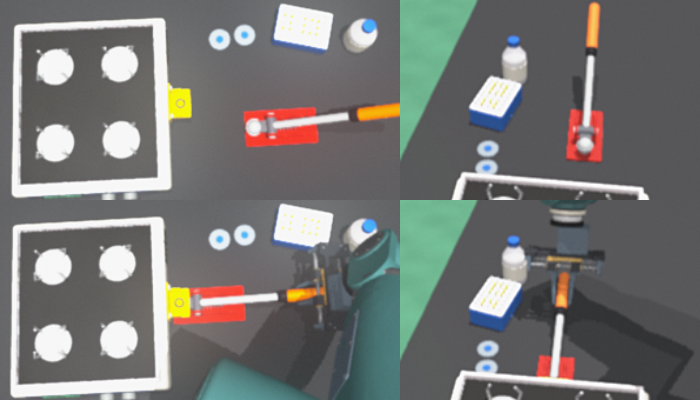

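Vertical force jumped from 21 to 37 N over about 1.5 mm, so the handle is on its stop. I'll ease off slightly to a comfortable holding force.

```bash
python3 -m inch '[[[1,-0.02,0,0,0,-0.02,0],[1,-0.04,0,0,0,-0.04,0],[1,-0.04,0,0,0,-0.04,0],[1,-0.04,0,0,0,-0.04,0],[1,-0.04,0,0,0,-0.04,0]]]'
python3 - <<'E'
from h import *
a=rect(snapshot('top'),'yellow',.077); print(a)
for _ in range(3): snapshot('top'); s=read_state(); print(s['t'],s['ft_force'],s['eef_pos'],s['width'])
E
```

```text
t: 13.2
eef_pos: [0.6138, -0.1275, 0.0559]
tool_rot: [0.392, 0.577, 0.618, -0.364]
ft_force: [-9.1, 1.3, 29.0]
width: 0.0246
(array([0.59193671, 0.1446337 ]), [0.04775764048099518, 0.07860743254423141], np.float32(1.7748941), array([0.5892485 , 0.14356303], dtype=float32))
13.3 [-9.35295431  1.75321043 27.97186028] [ 0.61381363 -0.12745774  0.05592264] 0.024950933732881094
13.35 [-7.82394289  1.78254865 28.83722554] [ 0.61382165 -0.12743811  0.05591414] 0.02456462397475442
13.4 [-8.74261262  1.38210759 28.528386  ] [ 0.61383594 -0.12750313  0.05594589] 0.024236454451141955
```

```bash
python3 -c "
from h import *
print(hand_in())"
```

```text
the job is handed in; nothing more can be done
None
```

The jack is under the yellow bracket with its handle held fully down, and I handed the job in at about 13.4 s of the 37 s allowed. I did not measure the shaker's lift directly.

**Method:** I gripped the jack's handle and slid the jack, handle up, until the saddle was under the bracket. I then pumped the handle smoothly along its arc to the stop, and the arm still holds it there.

**Last checks:**
- **Saddle position:** it measured (0.590, 0.139) m against the bracket centre at (0.590, 0.141) m, so about 1–2 mm off. The jack moved less than 1 mm while pumping.
- **Handle at its stop:** the vertical force went from 12–16 N while lifting to 37 N within 1.5 mm, which is how I know it reached the stop. I then eased it to a steady 28–29 N. Measured handle angle was about 0.43 rad, with the stop at 0.42.
- **Shaker raised:** I infer this from the load force and from the handle being on its stop.
- **Other items:** in the last pictures the spare pads and tip box look unmoved. The bottle also looks unmoved, though the arm partly hid it from above.

**Disagreements:**
- There was an unplanned side force on the handle, up to 12 N while pressing onto the stop and about 9 N at the end.
- The side camera's detections of the bracket were wrong, so I used the top camera instead.
- The last colour measurement of the bracket's width was too large (79 mm against 60 mm), so I did not rely on it.

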